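# Chock the draining bottle

## Task

The washed amber glass bottle has rolled down the sloping draining board onto its two steel pins. Set the loose black rubber wedge chock on the board between the pins, thin edge uphill, push it up the slope against the bottle's low side until the bottle meets the sprung back rail, and press it home with a push of about 12 N so that the bottle stays wedged against the sprung rail when you let go. It is glass: never press on it with more than 20 N, touch it only with the chock, and leave the other things on the bench alone.

Things in the scene. Friction and masses are not known exactly. Their poses are not given: they have to be found in the camera images.
- board: Fixed sloping white draining board, 270 mm long up the slope, 270 mm wide. Its frame is level: origin on the bench under the board's middle, +x horizontally uphill, z up. The flat top rises at 7 degrees; its height over the bench is 28 mm at the origin, 12 mm at the low edge (x = -134 mm), 45 mm at the high edge. Nothing stands on it downhill of the pins.
- pins_mid (a point): Point on the board's surface midway between two steel pins, 10 mm thick, 42 tall, 66 mm to either side (y). Uphill stands a steel back rail (50 mm tall, 230 wide) that springs back (0.8 N per mm, hard stop after 11 mm). The bottle travels 33 to 57 mm from the pins before it meets the rail; where is not measured: feel (or see) it.
- bottle_mid (a point): Centre of the body of an amber glass bottle with black cap, on its axis. It lies across the slope against the pins, axis along the board's y, neck to +y. Body 70 mm diameter, 150 mm long (75 mm each way from here); neck and cap reach 115 mm on +y. 0.3 to 0.55 kg. Rolling it up takes only 1 to 3 N; more means that it is against the rail.
- chock_mid (a point): Centre (21 mm above its sole) of the loose rubber wedge chock, 84 mm long (x), 40 wide, 42 tall, 0.22 kg. +x points to the thin edge (3 mm high); the face slopes 49 degrees. Back block, x = -42 to +8, has upright sides to grip. Touching the bottle it is 61 mm downhill of its axis. Sole friction takes about half of a push, more if pressed down. Pressed in, it stays when let go.
- swab_jar: Bystander: clear jar of wooden swabs, 66 mm diameter, 90 mm tall; origin under its centre. The jar and the chock stand on opposite sides of the board.
- tip_rack: Bystander: white pipette tip rack, 80 x 120 mm, 58 mm tall; origin under its centre.
- reagent_jar: Bystander: small upright amber jar with black cap, 56 mm diameter, 100 mm tall; origin under its centre.
There are look-alikes about, which are no part of the job. What is shaped like the part that bears chock_mid but purple is not meant.

How it is judged:
By the outcome, as a careful person would: the job done as asked, in the order asked, and still so for the second after the job is handed in, with the robot touching nothing.
It also fails if it takes over 67 s, if anything falls off the work surface, if the arm or the gripper's body presses on something with over 40 N, if the wrist force passes 120 N, or if a joint passes its speed limit or range.

## Robot

A 6-joint arm with a two-finger parallel gripper is mounted at the origin on the work surface. World frame = base frame: x ahead of the robot, y to its left, z up, the work surface at z = 0. Lengths are in mm, angles in rad, forces in N, time in s.
With the tool pointing down it reaches from about 275 to 725 mm from the base axis. Payload 15.9 kg.
Tool frame: the origin (TCP) lies between the finger pads; the fingertips stand 25 mm ahead of it and the grasp point (between the pads) lies 6 mm ahead of it; z points along the fingers, y is the line along which they close (so a half turn about z gives the same grasp; the last joint's range is limited). The gripper opens to 85 mm and grips with 20 to 120 N. Pads are 22 mm wide; open, the fingers measure 114 mm over their backs; the gripper's body (76 mm by 85 mm) begins 54 mm behind the grasp point. The pads swing forward as they close: fully open they stand 13 mm farther back than shut.
Start: joints at [1.146, 0.213, -0.034, 1.323, 0, 1.571], TCP at [206.062, 455.548, 256.306] pointing down, gripper open.
Joint ranges: [-2.98, 2.98], [-0.74, 1.72], [-1.14, 1.35], [-2.1, 2.04], [-1.57, 1.44], [-3.14, 3.14]. Speed limits (rad/s): [1.89, 1.89, 2.39, 2.57, 3.14, 3.14].

## Interface

Orientations are given as a 3x3 rotation matrix whose columns are the frame's x, y, z axes.
In Python, from rig import * gives the robot as it stands.
- The arm moves only by the tool arm_command, never from a script. Its argument "targets" is a list of rows, each an object with "claw": the closure, from 0 (fully open) to 1 (shut); "offset": the shift along the tool's x, y, z scaled (see below), a list of three; "yaw": the turn about the tool's z scaled (see below). A call has 1 to 20 rows; each row is the pose to reach, as a shift and turn from the pose commanded when the call began, along the tool's axes at that moment, turning the shorter way round; what a row does not reach only later rows make up. The controller multiplies each number of a shift by 0.3 m and each number of a turn by pi rad. A row lasts 1/8 s, in which the tool goes at most 62.5 mm and 10.7 degrees, less where a joint would pass 70% of its speed; a pose out of reach is approached as far as the arm can. A call with a number of a shift or a turn outside -1 to 1 is refused whole. A call with a gripper value outside its range is refused whole. The fingers move at their own pace and stop on an object; "grip_force" is the grip in N (left out, the last holds). Time passes only in rows, so rows that repeat a pose let the fingers close. It gives the time, the measured TCP pose, the force, the opening and the grip force at its end, in the units of the state.
- get_state(): the state, without advancing time (a new reading comes with each control period).
- camera(name): name is "side" or "top"; returns the picture (480x640x3 uint8, red, green, blue); there is no depth.
- calibration(name): a dict with "intrinsics" (3x3 intrinsics, pixels), "dist" ([k1, k2, p1, p2, k3] as OpenCV has them; the pictures are not rectified), "eye" and "rotation" of the camera in the world. Camera axes: x right, y down, z forward; pixel columns grow to the right and rows downward; lengths in mm; the calibration is good to about 2 mm. A picture is of the moment at which its call begins. calibration takes no time and is no camera call.
- finish_job(): hands the job in; it is judged then, once.
Trained networks look in the newest picture that a camera, given by its name, has taken for a name from the list of things; names that differ only in an ending like _2 or _b are one class to them, and where a whole thing is asked for, a point or a joint stands for the part that bears it (a point fixed in the world has none). Each returns a list of dicts, best first, with "conf" (0 to 1); they miss things now and then, are a little off and sometimes report something else, mostly with a low value. They report only what shows in the picture. A call takes as long as a camera call. They do not tell look-alikes from the thing itself.
- trace(target, camera): "mask" (480x640 bool, what is visible of it) and "rect" ([left, top, right, bottom] in pixels, round what is visible of it).
The state is a dict: "time_s": time; "q": joint angles; "dq": joint speeds; "joint_torque": joint torques, N m; "position": TCP position; "orientation": TCP orientation; "force": force on the tool from outside, world axes, zero at the start; "ft_torque": the same for the moment, N m; "finger_gap": opening from 0.0 (shut) to 1.0 (fully open); "gripper_force": force on a finger pad.
Only numpy, scipy, OpenCV 4.12 (cv2) and the standard library are available. Lean on these libraries where they do the work, as an engineer would, in place of code of your own. Each camera call takes 0.05 s, during which the arm holds its last target. There are 200 camera calls.

## Working session

There is one attempt and no reset: what is moved stays moved. The work goes in short steps, Python scripts to look and compute and a tool call to move; the robot and the scene stay as the last step left them, time stands still between calls to the robot, and variables do not carry over. Pictures are saved under pics/ and viewed, at most 10 in all, crops included, and the job is handed in when it is done.

Besides the shell and the picture viewer there is one more tool, called after "Emit:" by a JSON object that holds its "api" and its "payload", one argument or row to a line. arm_command: Moves the arm, as the interface text tells. Its arguments: {"type":"object","properties":{"targets":{"type":"array","items":{"type":"object","properties":{"claw":{"type":"number"},"offset":{"type":"array","items":{"type":"number"}},"yaw":{"type":"number"}}}},"grip_force":{"type":"number"}},"required":["targets"]}

```bash
ls; mkdir -p pics; cat > h.py <<'E'
from rig import *
import numpy as np, cv2
def cal(n):
    c=calibration(n); return np.array(c["intrinsics"],float),np.array(c["dist"],float),np.array(c["eye"],float),np.array(c["rotation"],float)
def ray(n,uv):
    K,d,e,R=cal(n); p=cv2.undistortPoints(np.array(uv,float).reshape(-1,1,2),K,d)[:,0]
    return e,np.c_[p,np.ones(len(p))]@R.T
def onz(n,uv,z):
    e,r=ray(n,uv); return e+r*((z-e[2])/r[:,2])[:,None]
def proj(n,P):
    K,d,e,R=cal(n); return cv2.projectPoints(np.array(P,float).reshape(-1,1,3),cv2.Rodrigues(R.T)[0],-R.T@e,K,d)[0][:,0]
E
python3 - <<'E'
from h import *
for n in("side","top"):
    im=camera(n); cv2.imwrite(f"pics/{n}0.png",im[:,:,::-1])
    K,d,e,R=cal(n); print(n,e,R[:,2])
    for t in["board","chock_mid","bottle_mid","pins_mid"]:
        try:
            for r in trace(t,n)[:3]: 
                m=r["mask"]; print(t,round(r["conf"],2),r["rect"],m.sum(),im[m].mean(0).round())
        except Exception as x: print(t,x)
s=get_state(); print(s["time_s"],s["position"],np.round(s["orientation"],3),s["force"])
E
```

```text
pics
side [ 302.47359824 -816.8235871   815.17766403] [ 0.18320058  0.75001072 -0.63554816]
board 0.56 [286.5, 241.8, 406.8, 335.1] 6828 [164. 153. 137.]
chock_mid 0.98 [268.0, 201.5, 292.8, 226.9] 454 [37. 37. 35.]
chock_mid 0.91 [215.6, 209.2, 246.6, 229.9] 513 [82. 46. 94.]
chock_mid 0.83 [261.2, 181.6, 286.4, 199.9] 399 [81. 45. 93.]
bottle_mid 0.66 [328.1, 239.1, 361.9, 301.0] 1739 [98. 66. 38.]
pins_mid 0.93 [286.5, 241.5, 402.9, 335.0] 6862 [164. 153. 138.]
top [ 359.41555777   33.97605935 1117.87785739] [ 0.17116998  0.00616745 -0.98522221]
board 0.64 [274.4, 166.0, 422.5, 312.4] 12874 [190. 182. 166.]
chock_mid 0.97 [106.2, 318.5, 148.7, 365.7] 943 [104.  50. 122.]
chock_mid 0.85 [106.4, 254.9, 141.7, 297.5] 1006 [106.  53. 123.]
chock_mid 0.72 [231.8, 324.0, 271.1, 366.7] 890 [114.  59. 132.]
bottle_mid 0.7 [293.9, 202.7, 393.4, 252.1] 3031 [129.  87.  41.]
pins_mid 0.97 [278.8, 161.9, 424.2, 311.6] 13047 [189. 181. 166.]
0.5 [206.04019882 455.52137119 256.2781268 ] [[-0.911  0.412 -0.   ]
 [ 0.412  0.911 -0.   ]
 [-0.    -0.    -1.   ]] [-0.0447734   0.79094329 -0.34273289]
```

View pics/top0.png

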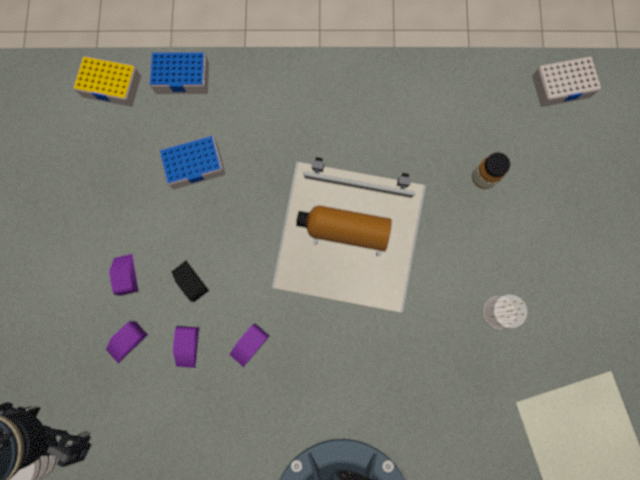

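View pics/side0.png

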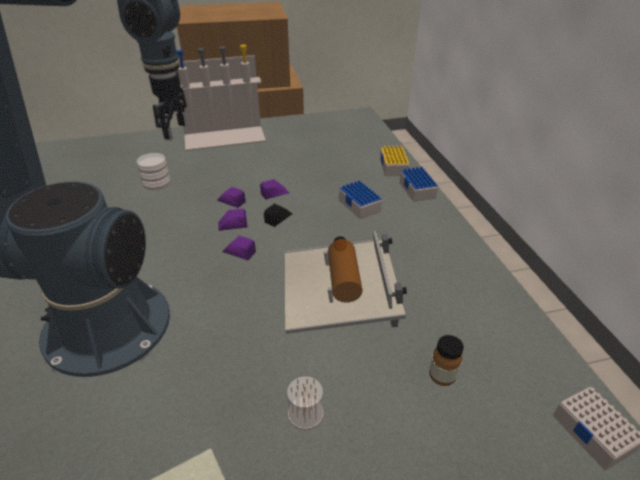

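The top view shows the board with corners near (300,162), (424,184), (403,311) and (274,289). The rail is on its far edge, the bottle lies with its neck to the left at (348,228), and the black chock is at (190,281), among purple look-alikes. The side view shows the chock at (278,214). Next I'll fit poses to the outlines.

```bash
cat > fit.py <<'E'
from h import *
from scipy.optimize import minimize
V=np.array([[x,y,z] for y in(-20,20) for x,z in((-42,-21),(42,-21),(42,-18),(8,21),(-42,21))],float)
def world(p,V):
    c,s=np.cos(p[2]),np.sin(p[2]); return V@np.array([[c,s,0],[-s,c,0],[0,0,1]])+[p[0],p[1],p[3] if len(p)>3 else 21]
S=4
def sil(n,P,box):
    l,t,w,h=box; m=np.zeros((h*S,w*S),np.uint8)
    q=((proj(n,P)-[l,t]+.5)*S*16).astype(np.int32)
    cv2.fillConvexPoly(m,cv2.convexHull(q),1,shift=4); return cv2.resize(m.astype(np.float32),(w,h),interpolation=cv2.INTER_AREA)
E
python3 - <<'E'
from fit import *
ims={n:cv2.imread(f"pics/{n}0.png").astype(float) for n in("top","side")}
boxes={"top":(160,250,60,60),"side":(255,195,45,40)}
D={}
for n,b in boxes.items():
    l,t,w,h=b; g=ims[n][t:t+h,l:l+w]; mx=g.max(2)
    a=np.clip((85-mx)/25,0,1)*((g.max(2)-g.min(2))<25)
    k,lab,st,_=cv2.connectedComponentsWithStats((a>.3).astype(np.uint8)); i=1+st[1:,4].argmax()
    D[n]=a*(lab==i); print(n,D[n].sum())
def cost(p,ns=("top","side")): return sum(((sil(n,world(p,V),boxes[n])-D[n])**2).sum()/D[n].sum() for n in ns)
x0=onz("top",[[190,281]],25)[0]
res=[]
for a in np.arange(0,6.28,.4):
    r=minimize(cost,[x0[0],x0[1],a],method="Nelder-Mead",options=dict(initial_simplex=np.array([x0[0],x0[1],a])+np.array([[0,0,0],[8,0,0],[0,8,0],[0,0,.2]])))
    res.append((r.fun,*np.round(r.x,3)))
res.sort(); print(*res[:6],sep="\n")
# board
m=trace("pins_mid","top"); 
camera("top"); m=trace("pins_mid","top")[0]["mask"].astype(np.uint8)
cs,_=cv2.findContours(m,0,2); h=cv2.convexHull(max(cs,key=len))
for e in(4,6,8,10,14):
    ap=cv2.approxPolyDP(h,e,True)[:,0]; 
    if len(ap)==4:break
print(ap.tolist())
t=np.tan(np.radians(7)); B=np.array([[sx*134,sy*135,28+t*134*sx] for sx in(-1,1) for sy in(-1,1)])
def bc(p):
    q=proj("top",world([*p,0],B)); return sum(np.min(((ap-u)**2).sum(1)) for u in q)
r=minimize(bc,[560,20,-.15],method="Nelder-Mead",options=dict(initial_simplex=[[560,20,-.15],[580,20,-.15],[560,40,-.15],[560,20,0]])); print(r.x,r.fun,proj("top",world([*r.x,0],B)).round(1).tolist())
I=cv2.imread("pics/top0.png")
a=cv2.resize(I[150:320,265:435],None,fx=3.4,fy=3.4,interpolation=cv2.INTER_CUBIC)
cv2.imwrite("pics/c1.png",a)
E
```

```text
top 784.3199999999999
side 414.2Traceback (most recent call last):
  File "<stdin>", line 14, in <module>
    res = _minimize_neldermead(fun, x0, args, callback, bounds=bounds,
                               **options)
    fxr = func(xr)
    fx = function(np.copy(x), *(wrapper_args + args))
  File "<stdin>", line 10, in cost
  File "<stdin>", line 10, in <genexpr>
  File "fit.py", line 9, in sil
    q=((proj(n,P)-[l,t]+.5)*S*16).astype(np.int32)
        ~~~~^^^^^
  File "h.py", line 11, in proj
    K,d,e,R=cal(n); return cv2.projectPoints(np.array(P,float).reshape(-1,1,3),cv2.Rodrigues(R.T)[0],-R.T@e,K,d)[0][:,0]
            ~~~^^^
  File "h.py", line 4, in cal
    c=calibration(n); return np.array(c["intrinsics"],float),np.array(c["dist"],float),np.array(c["eye"],float),np.array(c["rotation"],float)
ValueError: time passes only in moves, steps and waits
```

```bash
sed -i 's/^def cal/import functools\n@functools.cache\ndef cal/' h.py
cat > m1.py <<'E'
from fit import *
ims={n:cv2.imread(f"pics/{n}0.png").astype(float) for n in("top","side")}
boxes={"top":(160,250,60,60),"side":(255,195,45,40)}
D={}
for n,b in boxes.items():
    l,t,w,h=b; g=ims[n][t:t+h,l:l+w]; mx=g.max(2)
    a=np.clip((85-mx)/25,0,1)*((g.max(2)-g.min(2))<25)
    k,lab,st,_=cv2.connectedComponentsWithStats((a>.3).astype(np.uint8)); i=1+st[1:,4].argmax()
    D[n]=a*(lab==i); print(n,D[n].sum())
def cost(p,ns=("top","side")): return sum(((sil(n,world(p,V),boxes[n])-D[n])**2).sum()/D[n].sum() for n in ns)
x0=onz("top",[[190,281]],25)[0]
res=[]
for a in np.arange(0,6.28,.4):
    r=minimize(cost,[x0[0],x0[1],a],method="Nelder-Mead",options=dict(initial_simplex=np.array([x0[0],x0[1],a])+np.array([[0,0,0],[8,0,0],[0,8,0],[0,0,.2]])))
    res.append((r.fun,*np.round(r.x,3)))
res.sort(); print(*res[:6],sep="\n")
camera("top"); m=trace("pins_mid","top")[0]["mask"].astype(np.uint8)
cs,_=cv2.findContours(m,0,2); h=cv2.convexHull(max(cs,key=len))
for e in(4,6,8,10,14):
    ap=cv2.approxPolyDP(h,e,True)[:,0]
    if len(ap)==4:break
print(ap.tolist())
t=np.tan(np.radians(7)); B=np.array([[sx*134,sy*135,28+t*134*sx] for sx in(-1,1) for sy in(-1,1)])
def bc(p):
    q=proj("top",world([*p,0],B)); return sum(np.min(((ap-u)**2).sum(1)) for u in q)
r=minimize(bc,[560,20,-.15],method="Nelder-Mead",options=dict(initial_simplex=[[560,20,-.15],[580,20,-.15],[560,40,-.15],[560,20,0]])); print(r.x,r.fun,proj("top",world([*r.x,0],B)).round(1).tolist())
I=cv2.imread("pics/top0.png")
a=cv2.resize(I[150:320,265:435],None,fx=3.4,fy=3.4,interpolation=cv2.INTER_CUBIC)
cv2.imwrite("pics/c1.png",a)
E
python3 m1.py
```

```text
top 784.3199999999999
side 414.2
(np.float64(0.1205777188601872), np.float64(457.963), np.float64(321.658), np.float64(6.982))
(np.float64(0.12098171297628471), np.float64(457.959), np.float64(321.39), np.float64(0.695))
(np.float64(0.12153275457569276), np.float64(457.889), np.float64(321.303), np.float64(0.695))
(np.float64(0.12167127081274634), np.float64(457.992), np.float64(321.549), np.float64(0.699))
(np.float64(0.12264968475292334), np.float64(457.975), np.float64(321.394), np.float64(0.698))
(np.float64(0.12274019989032747), np.float64(457.963), np.float64(321.399), np.float64(0.697))
[[297, 161], [425, 186], [402, 311], [273, 286]]
[ 5.49580552e+02 -1.54889368e+01 -1.91358270e-01] 6.930868227854703 [[400.7, 311.5], [273.7, 286.6], [424.3, 184.7], [298.4, 161.2]]
```

View pics/c1.png

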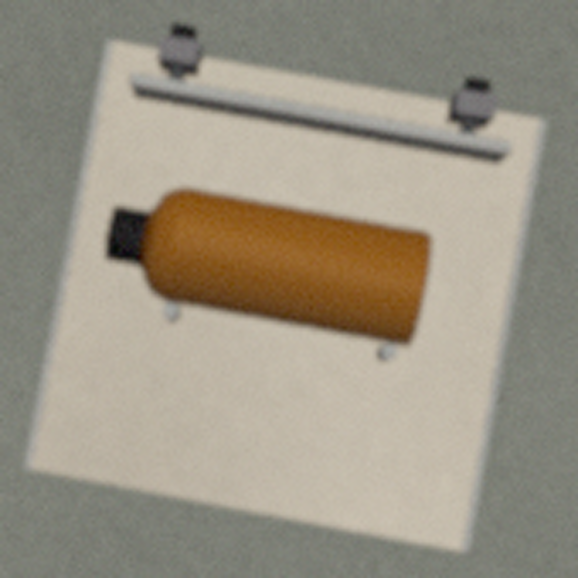

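The crop shows the pin tops at about (315.6,242.1) and (378.5,253.5) px, and the bottle resting on both pins parallel to the rail.

```bash
python3 - <<'E'
from fit import *
from scipy.optimize import least_squares
t=np.tan(np.radians(7)); B=np.array([[134,135],[134,-135],[-134,-135],[-134,135]]);B=np.c_[B,28+t*B[:,0]]
ap=np.array([[296.8,162.4],[425.3,184.7],[401.8,311.8],[272.9,287.6]])
f=least_squares(lambda p:(proj("top",world([*p,0],B))-ap).ravel(),[550,-15,-.19]); print("board",f.x,f.fun.round(1))
p=f.x; R=np.array([[np.cos(p[2]),-np.sin(p[2])],[np.sin(p[2]),np.cos(p[2])]])
q=np.array([[315.6,242.1],[378.5,253.5]])
z=70.
for i in range(5):
    P=onz("top",q,z); m=P.mean(0); bl=R.T@(m[:2]-p[:2]); z=28+t*bl[0]+41.7
d=P[0]-P[1]; print("pins",P,"mid",m,"local",bl,"dist",np.hypot(*d[:2]),"yaw",np.arctan2(-d[0],d[1]))
print(get_state()["time_s"])
E
```

```text
board [ 5.48222296e+02 -1.53813542e+01 -1.84548696e-01] [ 1.  -0.3 -1.4  0.1 -0.6  0.1  1.   0.2]
pins [[529.5746721   53.92597943  65.91884466]
 [506.44158293 -72.76586486  65.91884466]] mid [518.00812752  -9.41994271  65.91884466] local [-30.79504353   0.31579381] dist 128.78650249155274 yaw -0.18060376700452335
0.6
```

Emit:
{"api": "arm_command", "payload": {
  "targets": [
    {"claw":0.1,"offset":[-0.925,-0.112,0.42],"yaw":-0.357},
    {"claw":0.1,"offset":[-0.925,-0.112,0.42],"yaw":-0.357},
    {"claw":0.1,"offset":[-0.925,-0.112,0.42],"yaw":-0.357},
    {"claw":0.1,"offset":[-0.925,-0.112,0.42],"yaw":-0.357},
    {"claw":0.1,"offset":[-0.925,-0.112,0.42],"yaw":-0.357},
    {"claw":0.1,"offset":[-0.925,-0.112,0.42],"yaw":-0.357},
    {"claw":0.1,"offset":[-0.925,-0.112,0.42],"yaw":-0.357},
    {"claw":0.1,"offset":[-0.925,-0.112,0.42],"yaw":-0.357},
    {"claw":0.1,"offset":[-0.925,-0.112,0.42],"yaw":-0.357},
    {"claw":0.1,"offset":[-0.925,-0.112,0.42],"yaw":-0.357}
  ],
  "grip_force": 40
}}

```text
time_s: 1.85
position: [444.9, 310.8, 130.5]
orientation: [[-0.767, -0.641, 0.0], [-0.641, 0.767, 0.0], [-0.0, -0.0, -1.0]]
force: [0.0, -0.0, -0.0]
finger_gap: 0.9
gripper_force: 0.0
```

```bash
cat > st.py <<'E'
from h import *
s=get_state(); print(s["time_s"],np.round(s["position"],1),np.round(s["orientation"],3).tolist(),np.round(s["force"],2),np.round(s["q"],2),s["finger_gap"],s["gripper_force"])
E
python3 - <<'E'
exec(open("st.py").read())
a=camera("top")[200:400,80:300,::-1]; b=camera("side")[140:270,190:333,::-1]
a=cv2.resize(a,(440,400)); b=cv2.resize(b,(352,320)); c=np.zeros((400,792,3),np.uint8); c[:,:440]=a; c[:320,440:]=b
cv2.imwrite("pics/h1.png",c)
E
```

```text
1.85 [444.9 310.8 130.5] [[-0.767, -0.641, 0.0], [-0.641, 0.767, 0.0], [-0.0, -0.0, -1.0]] [ 0.04 -0.   -0.03] [ 0.61  0.35 -0.17  1.05 -0.   -0.09] 0.9001225781009102 0.0
```

View pics/h1.png

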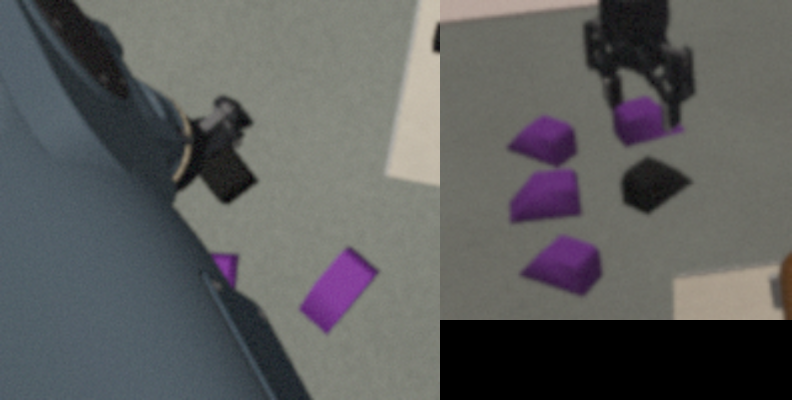

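The gripper hovers over the black chock, whose thin edge points right in the side view at crop (690,182), as fitted. I'll check the flipped solution before descending.

```bash
sed 's/^camera("top").*/raise SystemExit/; s/res\[:6\]/res/' m1.py > m2.py; python3 m2.py | sed 's/np.float64//g'; python3 - <<'E'
from fit import *
print(proj("side",world([458,321.5,.697],V)).round().tolist())
E
```

```text
top 784.3199999999999
side 414.2
((0.1205777188601872), (457.963), (321.658), (6.982))
((0.12098171297628471), (457.959), (321.39), (0.695))
((0.12153275457569276), (457.889), (321.303), (0.695))
((0.12167127081274634), (457.992), (321.549), (0.699))
((0.12264968475292334), (457.975), (321.394), (0.698))
((0.12274019989032747), (457.963), (321.399), (0.697))
((0.12282898019355981), (457.987), (321.377), (0.697))
((0.12388240798316735), (457.608), (321.492), (6.995))
((0.5350470060373692), (449.915), (315.638), (3.749))
((0.5355536766758044), (450.338), (316.324), (3.776))
((0.5359607902766939), (450.918), (316.315), (3.778))
((0.5361963088197245), (448.853), (314.505), (3.789))
((0.5375204091214174), (449.711), (315.561), (3.769))
((0.5380690999583815), (449.463), (314.878), (3.8))
((0.5391374039692889), (449.875), (315.204), (3.789))
((1.3464292219678873), (458.439), (296.739), (5.474))
[[274.0, 227.0], [292.0, 213.0], [292.0, 212.0], [284.0, 207.0], [273.0, 215.0], [263.0, 222.0], [281.0, 209.0], [281.0, 208.0], [273.0, 202.0], [262.0, 210.0]]
```

Emit:
{"api": "arm_command", "payload": {
  "targets": [
    {"claw":0.1,"offset":[0,0,0.15],"yaw":0},
    {"claw":0.1,"offset":[0,0,0.25],"yaw":0},
    {"claw":0.1,"offset":[0,0,0.322],"yaw":0},
    {"claw":0.1,"offset":[0,0,0.322],"yaw":0},
    {"claw":1,"offset":[0,0,0.322],"yaw":0},
    {"claw":1,"offset":[0,0,0.322],"yaw":0},
    {"claw":1,"offset":[0,0,0.322],"yaw":0},
    {"claw":1,"offset":[0,0,0.322],"yaw":0},
    {"claw":1,"offset":[0,0,0.322],"yaw":0},
    {"claw":1,"offset":[0,0,0.322],"yaw":0},
    {"claw":1,"offset":[0,0,0.322],"yaw":0},
    {"claw":1,"offset":[0,0,0.322],"yaw":0}
  ],
  "grip_force": 40
}}

```text
time_s: 3.45
position: [445.8, 310.9, 35.0]
orientation: [[-0.767, -0.642, 0.002], [-0.642, 0.767, 0.001], [-0.002, -0.0, -1.0]]
force: [-1.1, -1.5, 8.4]
finger_gap: 0.463
gripper_force: 40.6
```

Emit:
{"api": "arm_command", "payload": {
  "targets": [
    {"claw":1,"offset":[0,0,-0.12],"yaw":0},
    {"claw":1,"offset":[0,0,-0.25],"yaw":0},
    {"claw":1,"offset":[0,0,-0.367],"yaw":0},
    {"claw":1,"offset":[0.1,-0.13,-0.367],"yaw":0.04},
    {"claw":1,"offset":[0.2,-0.26,-0.367],"yaw":0.09},
    {"claw":1,"offset":[0.3,-0.39,-0.367],"yaw":0.14},
    {"claw":1,"offset":[0.4,-0.52,-0.367],"yaw":0.19},
    {"claw":1,"offset":[0.5,-0.65,-0.367],"yaw":0.24},
    {"claw":1,"offset":[0.57,-0.74,-0.367],"yaw":0.28},
    {"claw":1,"offset":[0.632,-0.814,-0.367],"yaw":0.28},
    {"claw":1,"offset":[0.632,-0.814,-0.367],"yaw":0.28},
    {"claw":1,"offset":[0.632,-0.814,-0.367],"yaw":0.28}
  ]
}}

```text
time_s: 4.95
position: [456.5, 1.9, 144.2]
orientation: [[-0.983, 0.182, 0.001], [0.182, 0.983, 0.0], [-0.001, 0.0, -1.0]]
force: [0.9, 0.3, -2.5]
finger_gap: 0.465
gripper_force: 41.4
```

```bash
python3 - <<'E'
exec(open("st.py").read())
a=camera("top")[150:350,250:450,::-1]; b=camera("side")[170:350,250:430,::-1]
c=np.hstack([cv2.resize(a,(400,400)),cv2.resize(b,(400,400))])
cv2.imwrite("pics/h2.png",c)
E
```

```text
4.95 [456.5   1.9 144.2] [[-0.983, 0.182, 0.001], [0.182, 0.983, 0.0], [-0.001, 0.0, -1.0]] [ 0.87  0.31 -2.55] [ 0.    0.18 -0.37  1.02  0.    0.19] 0.4653797972876891 41.41280472278595
```

View pics/h2.png

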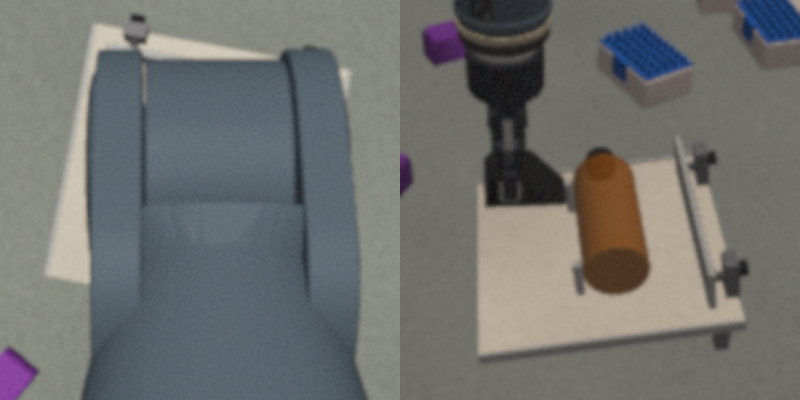

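The side view shows the chock held level, thin edge uphill, clear of the bottle and midway between the pins. Now I'll lower it.

Emit:
{"api": "arm_command", "payload": {
  "targets": [
    {"claw":1,"offset":[0,0,0.1],"yaw":0},
    {"claw":1,"offset":[0,0,0.2],"yaw":0},
    {"claw":1,"offset":[0,0,0.26],"yaw":0},
    {"claw":1,"offset":[0,0,0.267],"yaw":0},
    {"claw":1,"offset":[0,0,0.273],"yaw":0},
    {"claw":1,"offset":[0,0,0.273],"yaw":0}
  ]
}}

```text
time_s: 5.8
position: [456.9, 1.8, 62.6]
orientation: [[-0.983, 0.182, 0.001], [0.182, 0.983, 0.0], [-0.001, 0.0, -1.0]]
force: [0.1, 0.5, -2.1]
finger_gap: 0.464
gripper_force: 41.4
```

Emit:
{"api": "arm_command", "payload": {
  "targets": [
    {"claw":1,"offset":[0,0,0.005],"yaw":0},
    {"claw":1,"offset":[0,0,0.01],"yaw":0},
    {"claw":1,"offset":[0,0,0.01],"yaw":0}
  ]
}}

```text
time_s: 6.18
position: [456.4, 1.6, 58.9]
orientation: [[-0.983, 0.182, 0.0], [0.182, 0.983, -0.0], [-0.0, -0.0, -1.0]]
force: [-0.0, -0.6, -1.6]
finger_gap: 0.463
gripper_force: 41.5
```

Emit:
{"api": "arm_command", "payload": {
  "targets": [
    {"claw":1,"offset":[0,0,0.007],"yaw":0},
    {"claw":1,"offset":[0,0,0.007],"yaw":0}
  ]
}}

```text
time_s: 6.42
position: [455.8, 1.5, 57.0]
orientation: [[-0.983, 0.182, -0.001], [0.182, 0.983, -0.0], [0.001, -0.0, -1.0]]
force: [-6.6, -0.6, 9.2]
finger_gap: 0.463
gripper_force: 40.8
```

Emit:
{"api": "arm_command", "payload": {
  "targets": [
    {"claw":1,"offset":[0,0,0.007],"yaw":0},
    {"claw":1,"offset":[0,0,0.007],"yaw":0}
  ]
}}

```text
time_s: 6.68
position: [455.2, 1.5, 54.7]
orientation: [[-0.983, 0.182, -0.002], [0.182, 0.983, -0.0], [0.002, -0.001, -1.0]]
force: [-9.5, 0.2, 11.2]
finger_gap: 0.463
gripper_force: 41.0
```

Emit:
{"api": "arm_command", "payload": {
  "targets": [
    {"claw":1,"offset":[0,0,0.005],"yaw":0},
    {"claw":0.35,"offset":[0,0,0.005],"yaw":0},
    {"claw":0.25,"offset":[0,0,0.005],"yaw":0},
    {"claw":0.25,"offset":[0,0,0.005],"yaw":0},
    {"claw":0.25,"offset":[0,0,0.005],"yaw":0},
    {"claw":0.25,"offset":[0,0,-0.1],"yaw":0},
    {"claw":0.25,"offset":[0,0,-0.23],"yaw":0},
    {"claw":0.6,"offset":[0.1,0,-0.25],"yaw":0},
    {"claw":1,"offset":[0.2,0,-0.25],"yaw":0},
    {"claw":1,"offset":[0.25,0,-0.25],"yaw":0},
    {"claw":1,"offset":[0.25,0,-0.25],"yaw":0}
  ]
}}

```text
time_s: 8.05
position: [382.5, 15.3, 129.9]
orientation: [[-0.983, 0.182, 0.0], [0.182, 0.983, -0.0], [-0.0, 0.0, -1.0]]
force: [0.6, 0.4, -0.2]
finger_gap: 0.001
gripper_force: 0.0
```

```bash
python3 - <<'E'
exec(open("st.py").read())
a=camera("top")[150:350,250:450,::-1]; b=camera("side"); cv2.imwrite("pics/side2.png",b[:,:,::-1]); b=b[225:345,280:420,::-1]
b=cv2.resize(b,(467,400),interpolation=cv2.INTER_CUBIC); c=np.hstack([cv2.resize(a,(320,320))[:, :320],np.zeros((320,1,3),np.uint8)]); c=np.vstack([c,np.zeros((80,321,3),np.uint8)])
cv2.imwrite("pics/h3.png",np.hstack([c,b]))
E
```

```text
8.05 [382.5  15.3 129.9] [[-0.983, 0.182, 0.0], [0.182, 0.983, -0.0], [-0.0, 0.0, -1.0]] [ 0.58  0.44 -0.21] [ 0.04  0.04 -0.56  0.97 -0.    0.22] 0.0012421367628954907 0.0
```

View pics/h3.png

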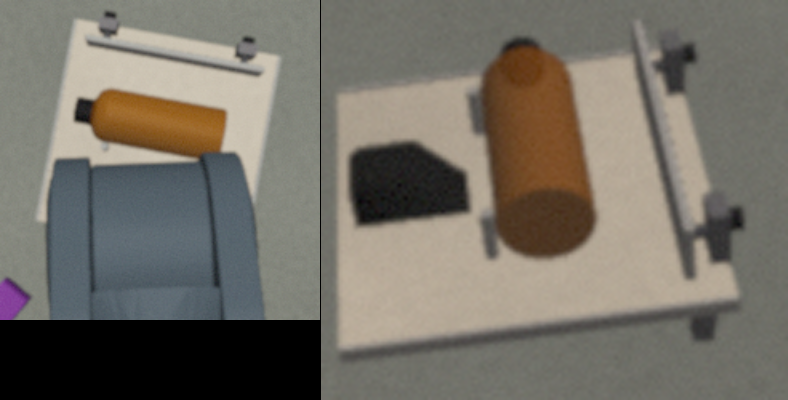

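The chock lies flat on the board, thin edge uphill, between the pins and just short of the bottle. I'll fit it once in the side view for the push line.

```bash
cat > m3.py <<'E'
from fit import *
import sys
c7,s7=np.cos(np.radians(7)),np.sin(np.radians(7))
b0=np.array([548.2,-15.4]); ya=-.183; u=np.array([np.cos(ya),np.sin(ya)]); v=np.array([-u[1],u[0]])
def W(p): # p: slope-local x,y of chock mid, yaw on board
    c,s=np.cos(p[2]),np.sin(p[2]); X=p[0]+c*V[:,0]-s*V[:,1]; Y=p[1]+s*V[:,0]+c*V[:,1]; Z=V[:,2]+21
    h=X*c7-Z*s7; z=28+X*s7+Z*c7
    return np.c_[b0+h[:,None]*u+Y[:,None]*v,z]
box=(280,255,55,45); l,t,w,h=box
g=cv2.imread(sys.argv[1]).astype(float)[t:t+h,l:l+w]; mx=g.max(2)
a=np.clip((95-mx)/25,0,1)*((mx-g.min(2))<25)
k,lab,st,_=cv2.connectedComponentsWithStats((a>.3).astype(np.uint8)); D=a*(lab==1+st[1:,4].argmax())
f=lambda p:((sil("side",W(p),box)-D)**2).sum()/D.sum()
r=minimize(f,[-76,0,0],method="Nelder-Mead",options=dict(initial_simplex=[[-76,0,0],[-68,0,0],[-76,8,0],[-76,0,.1]])); print(r.x,r.fun)
tc=np.array([382.5,15.3])-b0; print("tcp local",tc@u,tc@v)
E
python3 m3.py pics/side2.png
```

```text
[-77.22186089  -0.64619818   0.12715438] 0.09600932011037266
tcp local -168.51996586447942 0.033242062271493816
```

Emit:
{"api": "arm_command", "payload": {
  "targets": [
    {"claw":1,"offset":[-0.062,0,0],"yaw":0},
    {"claw":1,"offset":[-0.062,0,0.14],"yaw":0},
    {"claw":1,"offset":[-0.062,0,0.267],"yaw":0},
    {"claw":1,"offset":[-0.062,0,0.267],"yaw":0},
    {"claw":1,"offset":[-0.095,0,0.265],"yaw":0},
    {"claw":1,"offset":[-0.13,0,0.26],"yaw":0},
    {"claw":1,"offset":[-0.147,0,0.258],"yaw":0},
    {"claw":1,"offset":[-0.163,0,0.256],"yaw":0}
  ]
}}

```text
time_s: 9.15
position: [427.3, 7.1, 53.0]
orientation: [[-0.983, 0.181, -0.007], [0.181, 0.983, 0.002], [0.007, 0.001, -1.0]]
force: [-48.9, 12.1, 46.1]
finger_gap: -0.001
gripper_force: 25.4
```

Shut fingertips reach about 38 mm ahead of the TCP, so they pressed on the board. I'll back off, up and downhill.

Emit:
{"api": "arm_command", "payload": {
  "targets": [
    {"claw":1,"offset":[0.0,0,-0.04],"yaw":0},
    {"claw":1,"offset":[0.07,0,-0.05],"yaw":0},
    {"claw":1,"offset":[0.07,0,-0.05],"yaw":0}
  ]
}}

```text
time_s: 9.52
position: [410.1, 10.2, 68.7]
orientation: [[-0.983, 0.182, 0.001], [0.182, 0.983, -0.0], [-0.001, 0.0, -1.0]]
force: [-0.3, -0.0, 0.5]
finger_gap: 0.002
gripper_force: 0.0
```

```bash
python3 - <<'E'
exec(open("st.py").read())
b=camera("side"); cv2.imwrite("pics/side3.png",b[:,:,::-1]); b=b[215:345,260:420,::-1]
cv2.imwrite("pics/h4.png",cv2.resize(b,(640,520),interpolation=cv2.INTER_CUBIC))
E
python3 m3.py pics/side3.png
```

```text
9.525 [410.1  10.2  68.7] [[-0.983, 0.182, 0.001], [0.182, 0.983, -0.0], [-0.001, 0.0, -1.0]] [-0.29 -0.02  0.47] [ 0.02  0.17 -0.6   0.81 -0.    0.21] 0.002051232010970795 0.0
[-65.03059795  -0.50447748   0.12763647] 0.09584844829640218
tcp local -168.51996586447942 0.033242062271493816
```

View pics/h4.png

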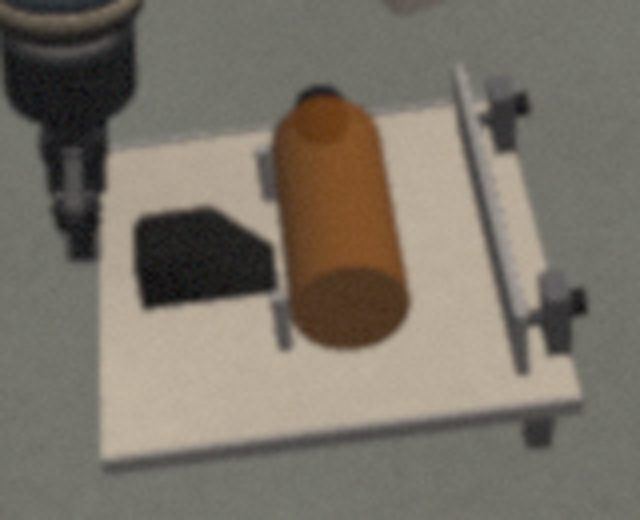

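The side view shows the chock shifted about 12 mm uphill (mid at -65), still square and clear of the untouched bottle. I'll push again with the tips higher.

Emit:
{"api": "arm_command", "payload": {
  "targets": [
    {"claw":1,"offset":[-0.04,0,0.008],"yaw":0},
    {"claw":1,"offset":[-0.08,0,0.008],"yaw":0},
    {"claw":1,"offset":[-0.097,0,0.005],"yaw":0},
    {"claw":1,"offset":[-0.11,0,0.003],"yaw":0},
    {"claw":1,"offset":[-0.113,0,0.003],"yaw":0}
  ]
}}

```text
time_s: 10.2
position: [444.1, 3.8, 66.8]
orientation: [[-0.983, 0.182, 0.0], [0.182, 0.983, -0.0], [-0.0, -0.0, -1.0]]
force: [-0.5, 0.2, -1.3]
finger_gap: -0.0
gripper_force: 0.5
```

Emit:
{"api": "arm_command", "payload": {
  "targets": [
    {"claw":1,"offset":[-0.008,0,-0.001],"yaw":0},
    {"claw":1,"offset":[-0.016,0,-0.002],"yaw":0},
    {"claw":1,"offset":[-0.025,0,-0.003],"yaw":0},
    {"claw":1,"offset":[-0.033,0,-0.004],"yaw":0}
  ]
}}

```text
time_s: 10.7
position: [452.9, 2.2, 68.1]
orientation: [[-0.983, 0.182, -0.001], [0.182, 0.983, 0.0], [0.001, -0.0, -1.0]]
force: [-4.4, 0.8, -0.9]
finger_gap: -0.005
gripper_force: 2.0
```

Emit:
{"api": "arm_command", "payload": {
  "targets": [
    {"claw":1,"offset":[-0.008,0,-0.001],"yaw":0},
    {"claw":1,"offset":[-0.016,0,-0.002],"yaw":0},
    {"claw":1,"offset":[-0.025,0,-0.003],"yaw":0},
    {"claw":1,"offset":[-0.033,0,-0.004],"yaw":0}
  ]
}}

```text
time_s: 11.2
position: [463.0, 0.4, 69.4]
orientation: [[-0.983, 0.182, 0.0], [0.182, 0.983, -0.0], [-0.0, -0.0, -1.0]]
force: [-4.1, 0.2, 0.0]
finger_gap: -0.005
gripper_force: 2.0
```

Emit:
{"api": "arm_command", "payload": {
  "targets": [
    {"claw":1,"offset":[-0.008,0,-0.001],"yaw":0},
    {"claw":1,"offset":[-0.016,0,-0.002],"yaw":0},
    {"claw":1,"offset":[-0.025,0,-0.003],"yaw":0},
    {"claw":1,"offset":[-0.033,0,-0.004],"yaw":0}
  ]
}}

```text
time_s: 11.7
position: [472.8, -1.4, 70.6]
orientation: [[-0.983, 0.182, 0.0], [0.182, 0.983, 0.0], [-0.0, 0.0, -1.0]]
force: [-3.3, 1.5, -0.5]
finger_gap: 0.005
gripper_force: 2.0
```

Emit:
{"api": "arm_command", "payload": {
  "targets": [
    {"claw":1,"offset":[-0.008,0,-0.001],"yaw":0},
    {"claw":1,"offset":[-0.016,0,-0.002],"yaw":0},
    {"claw":1,"offset":[-0.02,0,-0.0025],"yaw":0}
  ]
}}

```text
time_s: 12.08
position: [478.7, -2.5, 71.4]
orientation: [[-0.983, 0.182, 0.0], [0.182, 0.983, -0.0], [-0.0, 0.0, -1.0]]
force: [-3.6, 0.7, -0.4]
finger_gap: 0.001
gripper_force: 2.0
```

Emit:
{"api": "arm_command", "payload": {
  "targets": [
    {"claw":1,"offset":[-0.007,0,-0.001],"yaw":0},
    {"claw":1,"offset":[-0.013,0,-0.0016],"yaw":0},
    {"claw":1,"offset":[-0.013,0,-0.0016],"yaw":0}
  ]
}}

```text
time_s: 12.45
position: [482.7, -3.3, 71.9]
orientation: [[-0.983, 0.182, 0.001], [0.182, 0.983, -0.0], [-0.001, 0.0, -1.0]]
force: [-1.7, 0.3, -0.9]
finger_gap: -0.0
gripper_force: 0.7
```

```bash
python3 - <<'E'
exec(open("st.py").read())
b=camera("side"); cv2.imwrite("pics/side4.png",b[:,:,::-1]); b=b[215:345,260:420,::-1]
cv2.imwrite("pics/h5.png",cv2.resize(b,(640,520),interpolation=cv2.INTER_CUBIC))
E
```

```text
12.45 [482.7  -3.3  71.9] [[-0.983, 0.182, 0.001], [0.182, 0.983, -0.0], [-0.001, 0.0, -1.0]] [-1.66  0.27 -0.91] [-0.01  0.3  -0.42  0.86 -0.    0.18] -6.991254084265956e-05 0.730752431700239
```

View pics/h5.png

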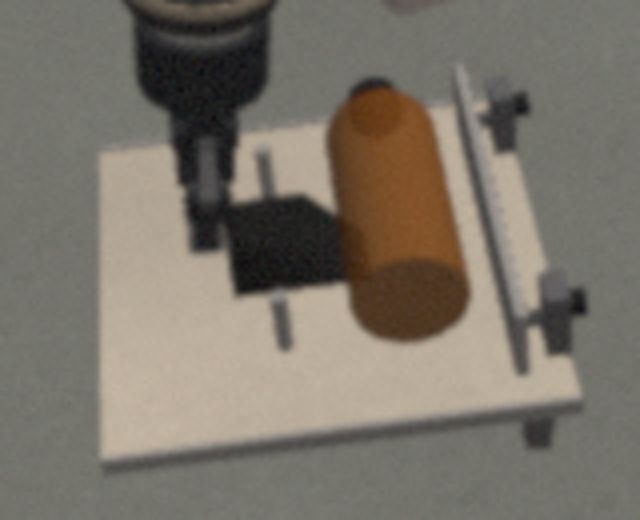

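The bottle has rolled about 34 mm, squarely on the chock, with roughly 15–20 mm left to the rail.

Emit:
{"api": "arm_command", "payload": {
  "targets": [
    {"claw":1,"offset":[-0.007,0,-0.001],"yaw":0},
    {"claw":1,"offset":[-0.014,0,-0.0017],"yaw":0},
    {"claw":1,"offset":[-0.02,0,-0.0025],"yaw":0},
    {"claw":1,"offset":[-0.027,0,-0.0033],"yaw":0}
  ]
}}

```text
time_s: 13.0
position: [490.4, -4.7, 72.8]
orientation: [[-0.983, 0.182, -0.0], [0.182, 0.983, -0.0], [0.0, -0.0, -1.0]]
force: [-3.6, 1.0, 0.1]
finger_gap: 0.006
gripper_force: 2.0
```

Emit:
{"api": "arm_command", "payload": {
  "targets": [
    {"claw":1,"offset":[-0.007,0,-0.001],"yaw":0},
    {"claw":1,"offset":[-0.014,0,-0.0017],"yaw":0}
  ]
}}

```text
time_s: 13.25
position: [494.6, -5.5, 73.4]
orientation: [[-0.983, 0.182, 0.0], [0.182, 0.983, -0.0], [-0.0, -0.0, -1.0]]
force: [-3.8, 1.3, -0.1]
finger_gap: 0.003
gripper_force: 2.0
```

Emit:
{"api": "arm_command", "payload": {
  "targets": [
    {"claw":1,"offset":[-0.006,0,-0.0008],"yaw":0},
    {"claw":1,"offset":[-0.01,0,-0.0012],"yaw":0}
  ]
}}

```text
time_s: 13.5
position: [497.5, -6.0, 73.7]
orientation: [[-0.983, 0.182, 0.0], [0.182, 0.983, -0.0], [-0.0, 0.0, -1.0]]
force: [-4.2, 0.2, -0.2]
finger_gap: 0.002
gripper_force: 2.0
```

Emit:
{"api": "arm_command", "payload": {
  "targets": [
    {"claw":1,"offset":[-0.005,0,-0.0006],"yaw":0},
    {"claw":1,"offset":[-0.01,0,-0.0012],"yaw":0}
  ]
}}

```text
time_s: 13.75
position: [500.3, -6.5, 74.1]
orientation: [[-0.983, 0.182, -0.0], [0.182, 0.983, 0.0], [0.0, -0.0, -1.0]]
force: [-6.0, 1.7, 0.4]
finger_gap: 0.003
gripper_force: 3.1
```

Emit:
{"api": "arm_command", "payload": {
  "targets": [
    {"claw":1,"offset":[-0.005,0,-0.0006],"yaw":0},
    {"claw":1,"offset":[-0.008,0,-0.001],"yaw":0}
  ]
}}

```text
time_s: 14.0
position: [501.9, -6.9, 74.1]
orientation: [[-0.983, 0.182, -0.002], [0.182, 0.983, 0.0], [0.002, -0.0, -1.0]]
force: [-8.7, 2.1, 0.2]
finger_gap: -0.002
gripper_force: 4.6
```

The rail has been met and the force is rising as the spring gives.

Emit:
{"api": "arm_command", "payload": {
  "targets": [
    {"claw":1,"offset":[-0.003,0,-0.0004],"yaw":0},
    {"claw":1,"offset":[-0.004,0,-0.0005],"yaw":0}
  ]
}}

```text
time_s: 14.25
position: [502.8, -7.0, 74.1]
orientation: [[-0.983, 0.182, -0.002], [0.182, 0.983, 0.0], [0.002, -0.0, -1.0]]
force: [-9.7, 0.9, 1.6]
finger_gap: -0.003
gripper_force: 5.3
```

Emit:
{"api": "arm_command", "payload": {
  "targets": [
    {"claw":1,"offset":[-0.001,0,-0.0001],"yaw":0},
    {"claw":1,"offset":[-0.001,0,-0.0001],"yaw":0}
  ]
}}

```text
time_s: 14.5
position: [503.0, -7.1, 74.1]
orientation: [[-0.983, 0.182, -0.002], [0.182, 0.983, 0.0], [0.002, -0.0, -1.0]]
force: [-10.3, 2.3, 1.8]
finger_gap: 0.002
gripper_force: 5.3
```

Emit:
{"api": "arm_command", "payload": {
  "targets": [
    {"claw":1,"offset":[-0.003,0,-0.0004],"yaw":0},
    {"claw":1,"offset":[-0.003,0,-0.0004],"yaw":0},
    {"claw":1,"offset":[-0.003,0,-0.0004],"yaw":0}
  ]
}}

```text
time_s: 14.88
position: [503.7, -7.2, 74.2]
orientation: [[-0.983, 0.182, -0.003], [0.182, 0.983, 0.0], [0.003, -0.0, -1.0]]
force: [-11.3, 1.6, 2.7]
finger_gap: -0.0
gripper_force: 5.6
```

Emit:
{"api": "arm_command", "payload": {
  "targets": [
    {"claw":1,"offset":[-0.001,0,-0.0001],"yaw":0},
    {"claw":1,"offset":[-0.001,0,-0.0001],"yaw":0}
  ]
}}

```text
time_s: 15.12
position: [503.8, -7.2, 74.2]
orientation: [[-0.983, 0.182, -0.003], [0.182, 0.983, 0.0], [0.003, -0.0, -1.0]]
force: [-12.4, 2.2, 2.3]
finger_gap: 0.002
gripper_force: 6.4
```

The push is 12.4 N, so the chock is home. I'll withdraw straight back, then up.

Emit:
{"api": "arm_command", "payload": {
  "targets": [
    {"claw":1,"offset":[0.01,0,0.0005],"yaw":0},
    {"claw":1,"offset":[0.03,0,0.001],"yaw":0},
    {"claw":1,"offset":[0.1,0,0.0],"yaw":0},
    {"claw":1,"offset":[0.2,0,-0.1],"yaw":0},
    {"claw":1,"offset":[0.27,0,-0.25],"yaw":0},
    {"claw":1,"offset":[0.27,0,-0.3],"yaw":0},
    {"claw":1,"offset":[0.27,0,-0.3],"yaw":0}
  ]
}}

```text
time_s: 16.0
position: [426.5, 7.3, 165.8]
orientation: [[-0.983, 0.182, 0.003], [0.182, 0.983, -0.0], [-0.003, 0.001, -1.0]]
force: [0.7, 0.5, 0.3]
finger_gap: 0.001
gripper_force: 0.0
```

```bash
python3 - <<'E'
exec(open("st.py").read())
b=camera("side"); cv2.imwrite("pics/side5.png",b[:,:,::-1]); b=b[215:345,260:420,::-1]
cv2.imwrite("pics/h6.png",cv2.resize(b,(640,520),interpolation=cv2.INTER_CUBIC))
E
```

```text
16.0 [426.5   7.3 165.8] [[-0.983, 0.182, 0.003], [0.182, 0.983, -0.0], [-0.003, 0.001, -1.0]] [0.67 0.55 0.27] [ 0.02  0.1  -0.4   1.07 -0.    0.2 ] 0.0011685218410853462 0.0
```

View pics/h6.png

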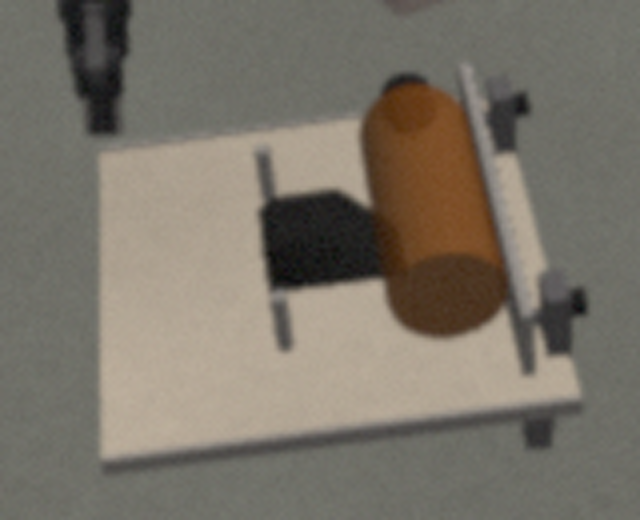

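The bottle is against the rail, which has been pushed back slightly, with its end at crop (445,295). The chock is wedged under it between the pins. I'll wait a second, confirm nothing moves, and hand in.

Emit:
{"api": "arm_command", "payload": {
  "targets": [
    {"claw":1,"offset":[0,0,0],"yaw":0},
    {"claw":1,"offset":[0,0,0],"yaw":0},
    {"claw":1,"offset":[0,0,0],"yaw":0},
    {"claw":1,"offset":[0,0,0],"yaw":0},
    {"claw":1,"offset":[0,0,0],"yaw":0},
    {"claw":1,"offset":[0,0,0],"yaw":0},
    {"claw":1,"offset":[0,0,0],"yaw":0},
    {"claw":1,"offset":[0,0,0],"yaw":0}
  ]
}}

```text
time_s: 17.05
position: [425.7, 7.3, 164.7]
orientation: [[-0.983, 0.182, 0.0], [0.182, 0.983, -0.0], [-0.0, 0.0, -1.0]]
force: [-0.1, 0.5, -0.2]
finger_gap: 0.001
gripper_force: 0.0
```

```bash
python3 - <<'E'
from h import *
a=cv2.imread("pics/side5.png").astype(np.float32)[240:320,315:410].mean(2); b=camera("side")[240:320,315:410].mean(2).astype(np.float32)
sh=cv2.phaseCorrelate(a,b)[0]; d=np.abs(cv2.GaussianBlur(a-b,(0,0),1.5)).max(); print(sh,d)
if d<15: print(finish_job())
E
```

```text
(-0.01731534801982093, -0.00663275092329485) 2.685715
the job is handed in; nothing more can be done
None
```

I handed the job in at about 17 s: the bottle is wedged against the sprung rail, pressed home at 12.4 N and unmoved a second after release; before that, the shut fingertips hit the board once at about 49 N sideways and 46 N upward, before the chock reached the bottle, and I don't know if that counts against the 40 N limit.

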